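Put the welding turntable's gearbox into third

TASK

Put the gearbox of the blue welding turntable into third gear: push the black-knobbed gear lever along its H-shaped gate with your fingertips or the outside of your fingers, to the middle channel, across to the right-hand column, then forward, away from the robot, fully home into the slot marked with three red dots. Only push the lever, gently; do not grip it, do not run it into the fourth slot, and leave the loose things on and around the turntable undisturbed. Back off and finish clear of everything, with the lever at rest in third.

Things in the scene. Friction and masses are not known exactly. Their poses are not given: they have to be found in the camera images.
- turntable: Fixed blue welding turntable on the bench. Origin: on the bench under the H-gate's centre; x forward (roughly away from the robot), y left, z up. Gearbox 200 x 200 mm centred on the origin, 108 mm high. To its left (y 100 to 305 mm, 85 mm high) the drive with a steel faceplate disc, radius 92 mm, centre x 0, y 210 mm, top at z 122 mm.
- gate_centre (a point): Centre of the gate plate's top, 120 mm above the bench; axes as the turntable's. Aluminium plate 130 x 130 mm with an H slot: columns along x at y +25.5 and -25.5 mm, 19 mm wide, reaching x +-42.5 mm, joined by a 22 mm wide cross channel along y at x 0. Red dots count the slots: one front left, two rear left, three front right, four rear right.
- gear_lever: Upright steel stem, 12 mm thick, with a black round knob, 40 mm in diameter, straight-sided from 188 to 213 mm, flat top at 218 mm from the pivot. Origin: the pivot, 18 mm above the bench under the gate's centre; z up the stem. Tilts about it by the two joints, stays where it is left, takes about 4 N at the knob to move; over 30 N counts as gripping or forcing.
- gear_knob (a point): Centre of the knob, on the stem's axis 200 mm from the pivot (218 mm above the bench when upright). In the turntable's frame it lies at x = 200 sin(f), y = -200 cos(f) sin(a), z = 18 + 200 cos(f) cos(a) mm for f = gear_forward and a = gear_across.
- gear_across (a joint): Sideways tilt of the lever, rad: 0 upright, positive to the right (turntable's -y); left column -0.25, right column +0.25, stops at -0.27 and +0.27. Starts in the left column. Free to cross only while the stem stands in the cross channel (gear_forward within about +-0.05).
- gear_forward (a joint): Fore-and-aft tilt of the lever, rad: 0 in the cross channel, positive forward (turntable's +x), stops at -0.32 and +0.32 (fully home in a slot). It starts anywhere from -0.29 to +0.29.
- slot_three (a point): Point on the gate plate's top, 120 mm above the bench, where the stem stands when fully home in slot three (turntable x 34, y -25.5 mm).
- weldment: A loose bystander; leave it where it stands. Steel plate 90 x 90 x 8 mm with a 40 mm tube, 60 mm tall, on it; stands on the faceplate. Origin: centre of its underside.
- offcut: A loose bystander; leave it where it stands. Standing steel tube, 50 mm in diameter, 100 mm tall, on the bench to the right of the gearbox. Origin: centre of its underside.
- magnet_square: A loose bystander; leave it where it stands. Orange triangular welding magnet lying on the bench right of the gearbox, sides about 100 mm, 16 mm high. Origin: within the triangle, on the underside.
- spray_can: A loose bystander; leave it where it stands. Spray can, 56 mm in diameter, 140 mm tall, right of the gearbox beyond the tube. Origin: centre of its underside.
- steel_bars: A loose bystander; leave it where it stands. Steel bar 50 x 110 x 22 mm with an aluminium block on it (52 mm high in all), one piece, on the bench behind the gearbox's far side. Origin: centre of the underside.
- locking_pliers: A loose bystander; leave it where it stands. Steel locking pliers, 150 mm long, 18 mm high, lying in front of the gearbox. Origin: on the underside.

How it is judged:
By the outcome, as a careful person would: the job done as asked, in the order asked, and still so for the second after the job is handed in, with the robot touching nothing.
It also fails if it takes over 51 s, if anything falls off the work surface, if the arm or the gripper's body presses on something with over 40 N, if the wrist force passes 120 N, or if a joint passes its speed limit or range.

ROBOT

A 6-joint arm with a two-finger parallel gripper is mounted at the origin on the work surface. World frame = base frame: x ahead of the robot, y to its left, z up, the work surface at z = 0. Lengths are in m, angles in degrees, forces in N, time in s.
With the tool pointing down it reaches from about 0.4 to 0.925 m from the base axis. Payload 12.5 kg.
Tool frame: the origin (TCP) lies on the mounting face of the last link; the fingertips stand 190 mm ahead of it and the grasp point (between the pads) lies 171 mm ahead of it (pinch_z is the z of the grasp point in the tool frame, in m); z points along the fingers, y is the line along which they close (so a half turn about z gives the same grasp; the last joint's range is limited). The gripper opens to 95 mm and grips with 3 to 60 N. Pads are 20 mm wide; open, the fingers measure 119 mm over their backs; the gripper's body (75 mm by 180 mm) begins 59 mm behind the grasp point.
Start: joints at [-79.962, 28.126, 89.318, -0, 62.55, -6.05], TCP at [0.173, -0.601, 0.405] pointing down, gripper open.
Joint ranges: [-177.58, 177.58], [-47.91, 125.51], [2.72, 160], [-65.01, 245.01], [3.68, 167.84], [-153.87, 153.87]. Speed limits (degrees/s): [127.2, 127.2, 159.86, 180, 180, 180].

INTERFACE

Orientations are given as [roll, pitch, yaw] about the fixed x, y, z axes, in that order (R = Rz(yaw) Ry(pitch) Rx(roll)).
In Python, from bench import get_obs, get_image, camera_info, job_done, regions_of, pinch_z gives the robot as it stands. The module is installed in compiled form; this text tells all that it offers.
- The arm moves only by the tool drive_tool, never from a script. Its argument "rows" is a list of rows, each a list of 6 numbers: the shift along the tool's x, y, z in a scale on which 1.0 is 40 cm, then the turn, a rotation vector about the tool's x, y, z in shares of 4 rad (1.0 is 4 rad). In form: [[tx, ty, tz, rx, ry, rz], ...]. A call has 1 to 12 rows; each row is the pose to reach, as a shift and turn from the pose commanded when the call began, along the tool's axes at that moment; what a row does not reach only later rows make up. A row lasts 1/12 s, in which the tool goes at most 41.7 mm and 7.16 degrees, less where a joint would pass 70% of its speed; a pose out of reach is approached as far as the arm can. No shift or turn number may pass 1 either way. A call with a gripper value outside its range is refused whole. "jaw" is the finger opening in cm, from 0 to 9.51, set as the call begins (left out, the last holds). The fingers move at their own pace and stop on an object; "force" is the grip in N (left out, the last holds). Time passes only in rows, so rows that repeat a pose let the fingers close. It gives the time, the measured TCP pose, the force, the opening and the grip force at its end, in the units of the state.
- get_obs(): the state, without advancing time (a new reading comes with each control period).
- get_image(name): name is "side" or "top" or "wrist"; returns (picture, depth): 384x512x3 uint8, blue, green, red; 384x512 float32, m along the optical axis (not along the pixel's ray), 0 where there is no reading.
- camera_info(name): a dict with "fx", "fy", "cx", "cy" (pixels), "world_to_cam" (4x4, takes a point from world to camera coordinates); the wrist camera has in their place "hand_eye" (4x4, takes a point from camera to tool coordinates, whose origin is the TCP and whose axes are the flange's). Camera axes: x right, y down, z forward; pixel columns grow to the right and rows downward; lengths in m; the calibration is good to about 2 mm. A picture is of the moment at which its call begins: read the wrist's pose just before it. camera_info takes no time and is no camera call.
- job_done(): hands the job in; it is judged then, once.
Trained networks look in the newest picture that a camera, given by its name, has taken for a name from the list of things; names that differ only in an ending like _2 or _b are one class to them, and where a whole thing is asked for, a point or a joint stands for the part that bears it (a point fixed in the world has none). Each returns a list of dicts, best first, with "conf" (0 to 1); they miss things now and then, are a little off and sometimes report something else, mostly with a low value. They report only what shows in the picture. A call takes as long as a camera call.
- regions_of(camera, query): "pixels" (384x512 bool, what is visible of it) and "xy" ([column, row] in pixels, amid what is visible of it).
The state is a dict: "time": time; "qpos": joint angles; "joint_vel": joint speeds; "joint_torque": joint torques, N m; "tool_pos": TCP position; "eef_rot": TCP orientation; "ft_force": force on the tool from outside, world axes, zero at the start; "torque": the same for the moment, N m; "gripper_width": finger opening in m; "grasp_force": force on a finger pad.
Only numpy, scipy, OpenCV 4.12 (cv2) and the standard library are available. Lean on these libraries where they do the work, as an engineer would, in place of code of your own. Each camera call takes 0.05 s, during which the arm holds its last target. There are 200 camera calls.

## Working session

There is one attempt and no reset: what is moved stays moved. The work goes in short steps, Python scripts to look and compute and a tool call to move; the robot and the scene stay as the last step left them, time stands still between calls to the robot, and variables do not carry over. Pictures are saved under pics/ and viewed, at most 10 in all, crops included, and the job is handed in when it is done.

Besides the shell and the picture viewer there is one more tool, called after "Emit:" as name([rows], argument=value, ...), one row to a line, values as JSON. drive_tool: Moves the arm, as the interface text tells. Its arguments: {"type":"object","properties":{"rows":{"type":"array"},"jaw":{"type":"number"},"force":{"type":"number"}},"required":["rows"]}

```bash
mkdir -p pics
cat > h.py <<'E'
import numpy as np, cv2
from bench import *
def cloud(cam):
    o=get_obs(); im,d=get_image(cam); c=camera_info(cam)
    v,u=np.mgrid[:384,:512]
    P=np.stack([(u-c['cx'])/c['fx']*d,(v-c['cy'])/c['fy']*d,d,np.ones_like(d)],-1)
    if 'world_to_cam' in c: T=np.linalg.inv(c['world_to_cam'])
    else: T=None
    return im,d,(P@T.T)[...,:3]
E
python3 - <<'E'
from h import *
print(get_obs()['tool_pos'],get_obs()['eef_rot'])
pics=[]
for cam in ['top','side']:
    im,d,W=cloud(cam); pics.append(im); np.save(cam+'.npy',W)
    for n in ['turntable','gear_lever','gear_knob','weldment','offcut','spray_can','magnet_square','steel_bars','locking_pliers']:
        for r in regions_of(cam,n)[:2]:
            m=r['pixels']&(d>0); Q=W[m]
            if len(Q): print(cam,n,round(r['conf'],2),np.round(r['xy']),m.sum(),'med',np.median(Q,0).round(3),'lo',np.percentile(Q,2,0).round(3),'hi',np.percentile(Q,98,0).round(3))
    cv2.imwrite(f'pics/{cam}.png',im)
E
```

```text
[ 0.17321134 -0.60047655  0.40416006] [-1.79936099e+02 -6.22571873e-03  1.60875627e+01]
top turntable 0.76 [271. 208.] 11452 med [ 0.501 -0.05   0.11 ] lo [ 0.379 -0.224  0.004] hi [0.61  0.162 0.22 ]
top gear_lever 0.49 [287. 211.] 254 med [ 0.498 -0.082  0.227] lo [ 0.48  -0.107  0.134] hi [ 0.516 -0.064  0.233]
top gear_knob 0.56 [287. 210.] 259 med [ 0.498 -0.082  0.227] lo [ 0.48  -0.11   0.119] hi [ 0.516 -0.063  0.233]
top weldment 0.85 [221. 224.] 1327 med [0.472 0.074 0.13 ] lo [0.422 0.027 0.123] hi [0.521 0.126 0.192]
top offcut 0.86 [373. 202.] 442 med [ 0.517 -0.315  0.098] lo [ 0.495 -0.344  0.005] hi [ 0.539 -0.299  0.104]
top spray_can 0.62 [393. 157.] 701 med [ 0.627 -0.365  0.131] lo [ 0.604 -0.427 -0.002] hi [ 0.655 -0.348  0.143]
top magnet_square 0.94 [401. 222.] 813 med [ 0.458 -0.422  0.015] lo [ 0.421 -0.46  -0.002] hi [ 0.523 -0.365  0.021]
top steel_bars 0.65 [282. 145.] 738 med [ 0.664 -0.087  0.023] lo [ 0.642 -0.142  0.011] hi [ 0.691 -0.036  0.055]
top steel_bars 0.61 [373. 202.] 439 med [ 0.517 -0.315  0.098] lo [ 0.494 -0.344  0.007] hi [ 0.54  -0.299 
[... 809 characters left out ...]
pray_can 0.61 [194. 374.] 635 med [ 0.627 -0.366  0.14 ] lo [ 0.609 -0.387  0.13 ] hi [ 0.653 -0.351  0.142]
side magnet_square 0.67 [109. 356.] 1378 med [ 0.439 -0.401  0.016] lo [ 0.415 -0.453 -0.001] hi [ 0.496 -0.36   0.02 ]
side steel_bars 0.56 [299. 288.] 1432 med [ 0.671 -0.101  0.023] lo [ 0.637 -0.142 -0.   ] hi [ 0.692 -0.033  0.054]
side steel_bars 0.56 [229. 189.] 663 med [ 0.506 -0.094  0.214] lo [ 0.482 -0.11   0.112] hi [ 0.518 -0.067  0.232]
side locking_pliers 0.69 [170. 232.] 449 med [ 0.349 -0.129  0.017] lo [ 0.337 -0.182  0.005] hi [ 0.373 -0.053  0.02 ]
side locking_pliers 0.37 [239. 242.] 16019 med [ 0.532 -0.121  0.109] lo [ 0.408 -0.239  0.015] hi [0.625 0.147 0.216]
```

Run:
```python
from h import *
for cam in ['top','side']:
    W=np.load(cam+'.npy')
    im=cv2.imread(f'pics/{cam}.png')
    x,y,z=W[...,0],W[...,1],W[...,2]
    r=(x>.3)&(x<.68)&(y>-.3)&(y<.25)
    m=r&(z>.114)&(z<.127)&(y<0)
    n,l,s,c=cv2.connectedComponentsWithStats(m.astype(np.uint8))
    k=1+np.argmax(s[1:,4]); pts=W[l==k]
    print(cam,'gate',len(pts),np.median(pts[:,2]),cv2.minAreaRect(((pts[:,:2])*1000).astype(np.float32)))
    m=r&(z>.10)&(z<.127)&(y<0.0)
    n,l,s,c=cv2.connectedComponentsWithStats(m.astype(np.uint8))
    k=1+np.argmax(s[1:,4]); pts=W[l==k]
    print(cam,'box',len(pts),cv2.minAreaRect(((pts[:,:2])*1000).astype(np.float32)))
    m=r&(z>.118)&(z<.127)&(y>0)
    p=W[m][:,:2]*1000
    print(cam,'disc',cv2.minEnclosingCircle(p.astype(np.float32)))
    # knob
    m=r&(z>.2); p=W[m]; t=p[p[:,2]>.225]
    print(cam,'knob>0.2',len(p),p.min(0),p.max(0),'top',len(t),np.median(t,0), cv2.minEnclosingCircle((p[:,:2]*1000).astype(np.float32)))
    u,v=(150,90) if cam=='top' else (90,100)
    cv2.imwrite(f'pics/{cam}c.png',cv2.resize(im[v:v+200,u:u+260],(780,600),interpolation=cv2.INTER_CUBIC))
```

```text
top gate 1875 0.11915258882133739 ((515.2974853515625, -130.9959716796875), (130.4755401611328, 130.78565979003906), 10.465554237365723)
top box 5901 ((515.3436889648438, -130.62985229492188), (199.78392028808594, 200.03977966308594), 10.192259788513184)
top disc ((478.4364013671875, 76.38377380371094), 91.77251434326172)
top knob>0.2 2191 [ 0.30000322 -0.28846841  0.20501671] [ 0.51672845 -0.02559424  1.29849424] top 2114 [ 0.30580457 -0.23137208  0.7441973 ] ((386.0042724609375, -157.0313262939453), 156.27867126464844)
side gate 3070 0.12021418508036213 ((515.5498657226562, -128.84144592285156), (131.267578125, 132.28529357910156), 10.34786319732666)
side box 8518 ((516.3394775390625, -129.44435119628906), (199.33177185058594, 200.71514892578125), 10.324138641357422)
side disc ((479.3755187988281, 77.79358673095703), 92.7932357788086)
side knob>0.2 446 [ 0.47976108 -0.10322332  0.20055058] [ 0.51910971 -0.06227995  0.23335548] top 214 [ 0.50126184 -0.08435229  0.22922733] ((499.0564880371094, -82.57929992675781), 21.046260833740234)
```

View pics/topc.png

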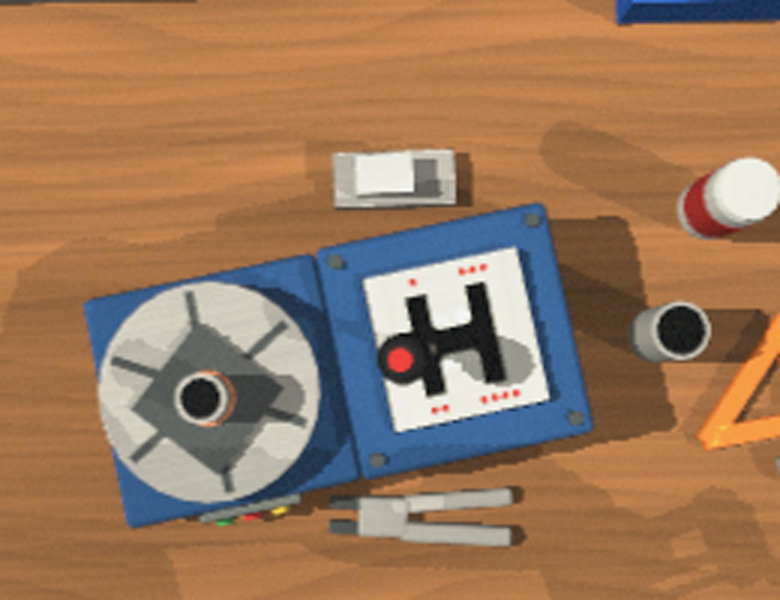

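View pics/sidec.png

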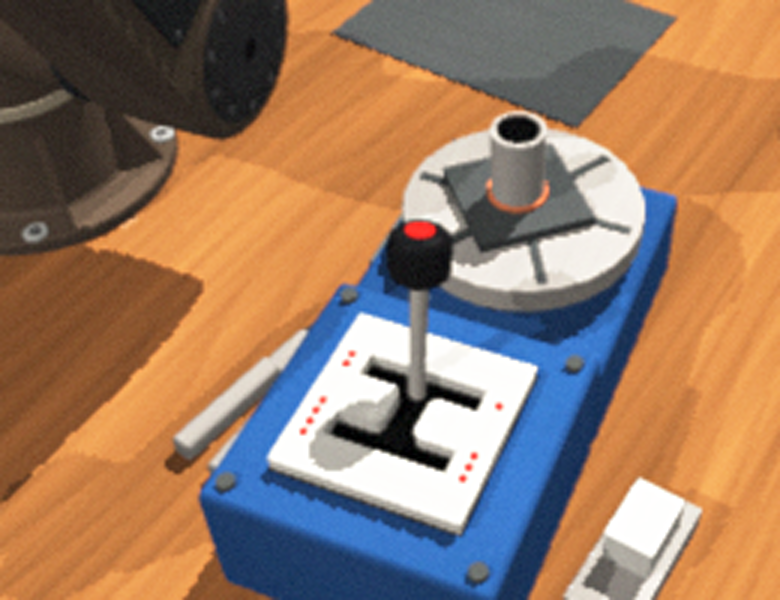

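The top crop shows the knob at about (400,358), leaning left near the middle channel, with three dots front right at (473,269). The side crop shows the same: knob at (420,255), stem at the cross channel's left end. The gate centre is at about (0.5154, -0.130) with yaw 10.2°, and the lever at f≈-0.04, a≈-0.25. I'll close the fingers and move in behind the knob.

The manual's scale: shifts go in shares of 40 cm and turns go in shares of 4 rad. Converting my numbers, -20 cm / 40 = -0.5, -19.5 cm / 40 = -0.4875, 0.04 rad / 4 = 0.01.

Emit:
drive_tool([
  [0.025,-0.025,0,0,0,0.0025],
  [0.075,-0.075,0,0,0,0.005],
  [0.125,-0.125,0,0,0,0.01],
  [0.175,-0.175,0,0,0,0.0125],
  [0.225,-0.225,0,0,0,0.0175],
  [0.275,-0.275,0,0,0,0.02],
  [0.325,-0.325,0,0,0,0.0225],
  [0.375,-0.375,0,0,0,0.025],
  [0.425,-0.425,0,0,0,0.0258],
  [0.4625,-0.4625,0,0,0,0.0258],
  [0.4875,-0.4875,0,0,0,0.0258],
  [0.5,-0.5,0,0,0,0.0258],
], jaw=0, force=10)

```text
time: 2.0
tool_pos: [0.3106, -0.3515, 0.405]
eef_rot: [180.0, -0.0, 10.3]
ft_force: [-0.0, 0.2, -0.3]
gripper_width: 0.0203
grasp_force: 0.0
```

```bash
cat > w.py <<'E'
import sys; from h import *
from scipy.spatial.transform import Rotation as R
o=get_obs(); T=R.from_euler('xyz',o['eef_rot'],degrees=True).as_matrix(); Y=np.radians(10.2)
G=np.array([.5154,-.1299,0]); B=R.from_euler('z',Y).as_matrix()
print('t',o['time'],'w',o['gripper_width'],'rot',o['eef_rot'],'F_tt',(B.T@o['ft_force']).round(1))
tip=o['tool_pos']+T@[0,0,.19]
print('tip in turntable mm',(B.T@(tip-G)*1000).round(1))
for a in sys.argv[1:]:
    p=np.array(eval(a))/1000
    print(a,'shift cm',(T.T@(G+B@p-tip)*100).round(2),'world',(G+B@p).round(3))
E
python3 w.py [-60,49.5,215] [-60,49.5,183]
```

```text
t 2.0 w 0.020330938564940264 rot [ 1.79985713e+02 -1.08184696e-02  1.02687234e+01] F_tt [ 0.   0.2 -0.3]
tip in turntable mm [-240.8 -181.8  215. ]
[-60,49.5,215] shift cm [ 18.1  -23.11  -0.  ] world [ 0.448 -0.092  0.215]
[-60,49.5,183] shift cm [ 18.1  -23.11   3.2 ] world [ 0.448 -0.092  0.183]
```

Scaled: -23.1 cm / 40 = -0.5775, 18.1 cm / 40 = 0.4525.

Emit:
drive_tool([
  [0.025,-0.0375,0,0,0,0],
  [0.075,-0.0875,0,0,0,0],
  [0.125,-0.15,0.0075,0,0,0],
  [0.175,-0.2125,0.02,0,0,0],
  [0.225,-0.275,0.03,0,0,0],
  [0.275,-0.3375,0.04,0,0,0],
  [0.325,-0.4,0.05,0,0,0],
  [0.375,-0.4625,0.06,0,0,0],
  [0.4125,-0.5125,0.07,0,0,0],
  [0.4375,-0.55,0.075,0,0,0],
  [0.45,-0.575,0.08,0,0,0],
  [0.4525,-0.5775,0.08,0,0,0],
])

```text
time: 3.0
tool_pos: [0.4476, -0.0926, 0.3724]
eef_rot: [-180.0, 0.0, 10.3]
ft_force: [-0.1, 1.0, -0.5]
gripper_width: 0.0007
grasp_force: 0.0
```

```bash
python3 w.py [-38,49.5,183] [-30,49.5,183]
python3 - <<'E'
from h import *
im,d,W=cloud('side'); cv2.imwrite('pics/s2.png',cv2.resize(im[100:300,90:350],(780,600),interpolation=cv2.INTER_CUBIC))
E
```

```text
t 3.0 w 0.0007164823671076923 rot [-1.79983704e+02  2.92170215e-02  1.02793954e+01] F_tt [ 0.1  1.  -0.5]
tip in turntable mm [-60.2  48.8 182.4]
[-38,49.5,183] shift cm [ 2.22 -0.07 -0.06] world [ 0.469 -0.088  0.183]
[-30,49.5,183] shift cm [ 3.02 -0.06 -0.07] world [ 0.477 -0.086  0.183]
```

View pics/s2.png

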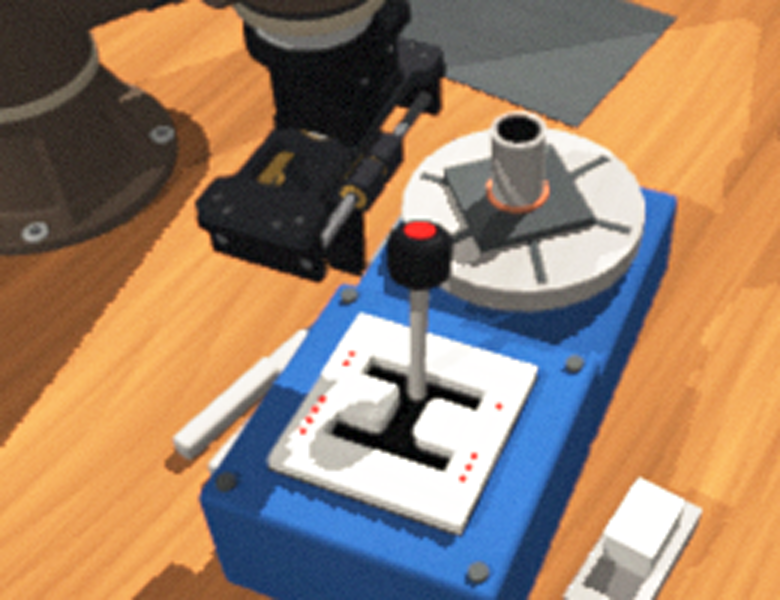

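The closed fingers, at about (345,250), stand behind the knob at (420,255), and the gripper body is clear of the weldment. I'll push gently forward to centre the lever in the channel.

Scaled: 2.7 cm / 40 = 0.0675, 2.6 cm / 40 = 0.065.

Emit:
drive_tool([
  [0.0125,0,0,0,0,0],
  [0.03,0,0,0,0,0],
  [0.0425,0,0,0,0,0],
  [0.05,0,0,0,0,0],
  [0.055,0,0,0,0,0],
  [0.06,0,0,0,0,0],
  [0.0625,0,0,0,0,0],
  [0.065,0,0,0,0,0],
  [0.0675,0,0,0,0,0],
])

```text
time: 3.8
tool_pos: [0.4737, -0.0888, 0.3727]
eef_rot: [180.0, 0.0, 10.2]
ft_force: [-3.5, -0.7, 2.5]
gripper_width: 0.0004
grasp_force: 1.7
```

```bash
python3 w.py [-30,49.5,183]
```

```text
t 3.8 w 0.00042578304578734397 rot [1.79999417e+02 2.39152849e-02 1.01891623e+01] F_tt [-3.5 -0.1  2.5]
tip in turntable mm [-33.8  47.9 182.7]
[-30,49.5,183] shift cm [ 0.38 -0.16 -0.03] world [ 0.477 -0.086  0.183]
```

Scaled: 0.4 cm / 40 = 0.01, 0.3 cm / 40 = 0.0075.

Emit:
drive_tool([
  [0.0025,0,0,0,0,0],
  [0.005,0,0,0,0,0],
  [0.0075,0,0,0,0,0],
  [0.01,0,0,0,0,0],
  [0.01,0,0,0,0,0],
])

```text
time: 4.22
tool_pos: [0.4779, -0.088, 0.3727]
eef_rot: [180.0, 0.0, 10.2]
ft_force: [-2.9, -1.3, 2.1]
gripper_width: 0.0002
grasp_force: 1.6
```

Scaled: -5.3 cm / 40 = -0.1325, -5 cm / 40 = -0.125.

Emit:
drive_tool([
  [-0.0125,0,0,0,0,0],
  [-0.0375,0,0,0,0,0],
  [-0.0625,0,0,0,0,0],
  [-0.0625,-0.025,0,0,0,0],
  [-0.0625,-0.0625,0,0,0,0],
  [-0.0625,-0.1,0,0,0,0],
  [-0.0625,-0.125,0,0,0,0],
  [-0.0625,-0.1325,0,0,0,0],
  [-0.0625,-0.1325,0,0,0,0],
])

```text
time: 4.97
tool_pos: [0.4436, -0.0396, 0.3729]
eef_rot: [180.0, -0.0, 10.3]
ft_force: [-0.8, -0.3, 0.2]
gripper_width: 0.0003
grasp_force: 0.0
```

```bash
python3 w.py [0,100,183] [0,85,183] [0,-15,183]
python3 - <<'E'
from h import *
im,d,W=cloud('side'); cv2.imwrite('pics/s3.png',cv2.resize(im[100:300,90:350],(780,600),interpolation=cv2.INTER_CUBIC))
Y=np.radians(10.2);c,s=np.cos(Y),np.sin(Y)
for r in regions_of('side','gear_knob')[:1]:
    q=W[r['pixels']&(d>0)&(W[...,2]>.2)]
    p=(q[:,:2]-[.5154,-.1299])@np.array([[c,-s],[s,c]])*1000
    print('knob tt',p.min(0),p.max(0),len(p),cv2.minEnclosingCircle(p.astype(np.float32)))
E
```

```text
t 4.9667 w 0.0003402872496060205 rot [ 1.79987282e+02 -1.85167333e-02  1.02582150e+01] F_tt [-0.8 -0.1  0.2]
tip in turntable mm [-54.6 101.5 182.9]
[0,100,183] shift cm [ 5.46  0.16 -0.01] world [ 0.498 -0.031  0.183]
[0,85,183] shift cm [ 5.46  1.66 -0.01] world [ 0.5   -0.046  0.183]
[0,-15,183] shift cm [ 5.450e+00  1.166e+01 -1.000e-02] world [ 0.518 -0.145  0.183]
knob tt [-19.58623318  29.45864928] [20.08582655 69.60487611] 431 ((0.09316762536764145, 49.473148345947266), 20.165424346923828)
```

View pics/s3.png

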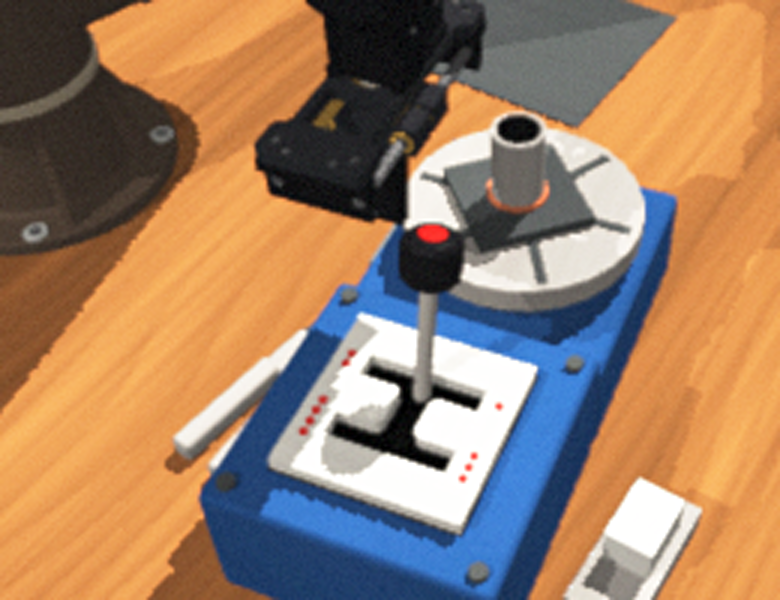

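The knob at about (432,260) is now centred in the channel, at turntable (0.1, 49.5), and the fingers at (395,200) are behind and to its left. Next: move to its left side and push it across to the right.

Scaled: 5.4 cm / 40 = 0.135, 5 cm / 40 = 0.125.

Emit:
drive_tool([
  [0.025,0,0,0,0,0],
  [0.0625,0,0,0,0,0],
  [0.1,0,0,0,0,0],
  [0.125,0,0,0,0,0],
  [0.135,0,0,0,0,0],
  [0.135,0.0125,0,0,0,0],
  [0.135,0.025,0,0,0,0],
  [0.135,0.035,0,0,0,0],
  [0.135,0.045,0,0,0,0],
  [0.135,0.0525,0,0,0,0],
  [0.135,0.06,0,0,0,0],
  [0.135,0.065,0,0,0,0],
])

```text
time: 6.07
tool_pos: [0.5014, -0.0566, 0.3731]
eef_rot: [-180.0, -0.0, 10.2]
ft_force: [-0.4, 3.8, 4.6]
gripper_width: 0.0007
grasp_force: 2.7
```

```bash
python3 w.py [0,-15,183]
```

```text
t 6.0667 w 0.0006894345229793977 rot [-1.79981956e+02 -2.27016689e-02  1.01622196e+01] F_tt [0.3 3.8 4.6]
tip in turntable mm [ -0.7  74.7 183.1]
[0,-15,183] shift cm [0.08 8.97 0.  ] world [ 0.518 -0.145  0.183]
```

Scaled: 4.8 cm / 40 = 0.12, 4.4 cm / 40 = 0.11.

Emit:
drive_tool([
  [0,0.01,0,0,0,0],
  [0,0.0225,0,0,0,0],
  [0,0.035,0,0,0,0],
  [0,0.0475,0,0,0,0],
  [0,0.06,0,0,0,0],
  [0,0.0725,0,0,0,0],
  [0,0.085,0,0,0,0],
  [0,0.0975,0,0,0,0],
  [0,0.11,0,0,0,0],
  [0,0.12,0,0,0,0],
])

```text
time: 6.9
tool_pos: [0.5101, -0.1042, 0.3727]
eef_rot: [180.0, 0.0, 10.2]
ft_force: [-1.6, 3.6, 3.5]
gripper_width: 0.0004
grasp_force: 1.8
```

```bash
python3 w.py [0,-13,183]
```

```text
t 6.9 w 0.0003533480652709692 rot [1.79988418e+02 4.08559736e-04 1.01777317e+01] F_tt [-0.9  3.8  3.5]
tip in turntable mm [ -0.6  26.1 182.7]
[0,-13,183] shift cm [ 0.07  3.91 -0.03] world [ 0.518 -0.143  0.183]
```

Scaled: 3.8 cm / 40 = 0.095, 3.6 cm / 40 = 0.09.

Emit:
drive_tool([
  [0,0.0125,0,0,0,0],
  [0,0.025,0,0,0,0],
  [0,0.0375,0,0,0,0],
  [0,0.05,0,0,0,0],
  [0,0.06,0,0,0,0],
  [0,0.07,0,0,0,0],
  [0,0.0775,0,0,0,0],
  [0,0.085,0,0,0,0],
  [0,0.09,0,0,0,0],
  [0,0.095,0,0,0,0],
  [0,0.095,0,0,0,0],
])

```text
time: 7.82
tool_pos: [0.5168, -0.1413, 0.3726]
eef_rot: [-180.0, 0.0, 10.2]
ft_force: [-0.4, 2.2, -1.9]
gripper_width: 0.0007
grasp_force: 1.2
```

```bash
cat > k.py <<'E'
import sys; from h import *
im,d,W=cloud('side'); cv2.imwrite(f'pics/{sys.argv[1]}.png',cv2.resize(im[100:300,90:350],(780,600),interpolation=cv2.INTER_CUBIC))
Y=np.radians(10.2);c,s=np.cos(Y),np.sin(Y)
for r in regions_of('side','gear_knob')[:2]:
    q=W[r['pixels']&(d>0)&(W[...,2]>.197)]
    if len(q)<9: continue
    p=(q[:,:2]-[.5154,-.1299])@np.array([[c,-s],[s,c]])*1000
    print('knob tt',r['conf'],p.min(0),p.max(0),len(p),q[:,2].max(),cv2.minEnclosingCircle(p.astype(np.float32)))
E
python3 w.py [0,-15,183] ; python3 k.py s4
```

```text
t 7.8167 w 0.0006906896023055756 rot [-1.79999585e+02  1.53126707e-02  1.01786133e+01] F_tt [-0.   2.2 -1.9]
tip in turntable mm [ -0.7 -11.4 182.6]
[0,-15,183] shift cm [ 0.07  0.36 -0.04] world [ 0.518 -0.145  0.183]
knob tt 0.63 [  7.27279024 -69.54179471] [ 28.98777673 -24.49292993] 151 0.2735117777777352 ((21.43366813659668, -47.01736068725586), 23.757511138916016)
```

View pics/s4.png

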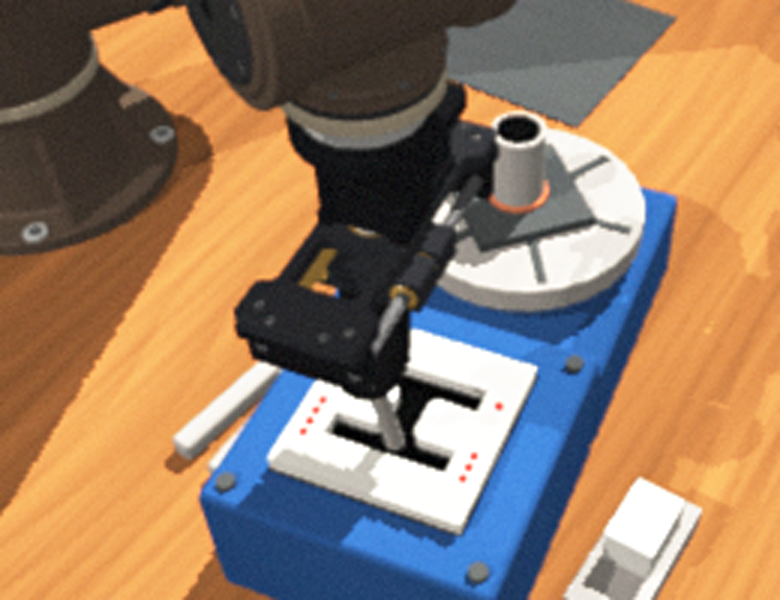

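The stem, at about (393,440), stands in the right column at the end of the cross channel, beside the three-dot slot. I'll nudge 2.5 mm further, then go round behind the knob.

Scaled: 0.25 cm / 40 = 0.0063, 0.2 cm / 40 = 0.005.

Emit:
drive_tool([
  [0,0.0025,0,0,0,0],
  [0,0.005,0,0,0,0],
  [0,0.0063,0,0,0,0],
  [0,0.0063,0,0,0,0],
])

```text
time: 8.25
tool_pos: [0.5172, -0.1435, 0.3727]
eef_rot: [180.0, -0.0, 10.2]
ft_force: [-0.6, 2.3, -1.2]
gripper_width: 0.0004
grasp_force: 1.3
```

Scaled: -5.5 cm / 40 = -0.1375, -1.2 cm / 40 = -0.03.

Emit:
drive_tool([
  [0,-0.0125,0,0,0,0],
  [0,-0.03,0,0,0,0],
  [0,-0.05,0,0,0,0],
  [-0.0175,-0.055,0,0,0,0],
  [-0.05,-0.055,0,0,0,0],
  [-0.0875,-0.055,0,0,0,0],
  [-0.125,-0.055,0,0,0,0],
  [-0.1375,-0.055,0,0,0,0],
  [-0.1375,-0.0375,0,0,0,0],
  [-0.1375,-0.0125,0,0,0,0],
  [-0.1375,0,0,0,0,0],
  [-0.1375,0,0,0,0,0],
])

```text
time: 9.25
tool_pos: [0.4639, -0.1545, 0.3726]
eef_rot: [180.0, -0.0, 10.1]
ft_force: [0.2, -0.4, -0.1]
gripper_width: 0.0001
grasp_force: 0.0
```

```bash
python3 w.py [-50,-49.5,183] [-30,-49.5,183] [30,-49.5,183]; python3 k.py s5
```

```text
t 9.25 w 0.00012985403754046216 rot [ 1.79969781e+02 -2.67583763e-02  1.01362152e+01] F_tt [ 0.2 -0.4 -0.1]
tip in turntable mm [-55.  -15.2 182.6]
[-50,-49.5,183] shift cm [ 0.5   3.43 -0.04] world [ 0.475 -0.187  0.183]
[-30,-49.5,183] shift cm [ 2.5   3.43 -0.03] world [ 0.495 -0.184  0.183]
[30,-49.5,183] shift cm [ 8.5   3.43 -0.03] world [ 0.554 -0.173  0.183]
knob tt 0.63 [-19.15616675 -62.5352429 ] [ 19.70254754 -24.9118164 ] 520 0.23554915366053059 ((1.0382298231124878, -42.24711608886719), 20.440528869628906)
knob tt 0.26 [-19.15616675 -62.5352429 ] [ 19.70254754 -24.9118164 ] 529 0.23554915366053059 ((0.37331104278564453, -41.897464752197266), 20.642940521240234)
```

View pics/s5.png

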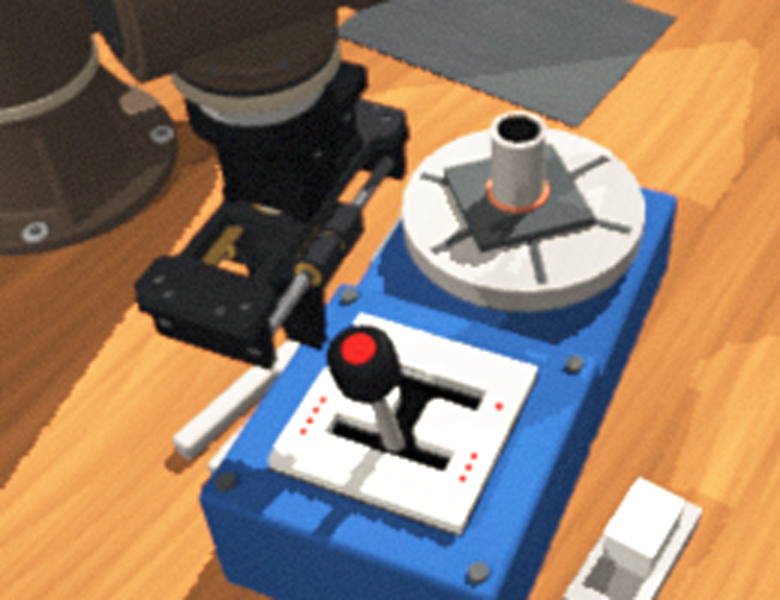

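The knob at about (362,362) reads y ≈ -43 mm (a ≈ 0.22), short of the column centre. I'll go back to its left side and push about 6 mm more.

Scaled: 5.5 cm / 40 = 0.1375, 5.1 cm / 40 = 0.1275.

Emit:
drive_tool([
  [0,-0.025,0,0,0,0],
  [0,-0.055,0,0,0,0],
  [0.0175,-0.06,0,0,0,0],
  [0.055,-0.06,0,0,0,0],
  [0.095,-0.06,0,0,0,0],
  [0.1275,-0.06,0,0,0,0],
  [0.1375,-0.06,0,0,0,0],
  [0.1375,-0.045,0,0,0,0],
  [0.1375,-0.03,0,0,0,0],
  [0.1375,-0.02,0,0,0,0],
  [0.1375,-0.01,0,0,0,0],
  [0.1375,-0.005,0,0,0,0],
])

```text
time: 10.35
tool_pos: [0.5165, -0.1423, 0.3728]
eef_rot: [180.0, -0.0, 10.1]
ft_force: [-0.2, 0.9, -0.4]
gripper_width: 0.0005
grasp_force: 0.5
```

Scaled: 0.65 cm / 40 = 0.0163, 0.55 cm / 40 = 0.0138.

Emit:
drive_tool([
  [0,0.005,0,0,0,0],
  [0,0.01,0,0,0,0],
  [0,0.0138,0,0,0,0],
  [0,0.0163,0,0,0,0],
  [0,0.0163,0,0,0,0],
])

```text
time: 10.77
tool_pos: [0.5179, -0.148, 0.3726]
eef_rot: [-180.0, 0.0, 10.2]
ft_force: [-0.8, 2.3, -1.2]
gripper_width: 0.0003
grasp_force: 1.2
```

```bash
python3 w.py [0,-20,183]
```

```text
t 10.7667 w 0.0002548156074311772 rot [-1.79986724e+02  2.41221441e-02  1.01818390e+01] F_tt [-0.4  2.4 -1.2]
tip in turntable mm [ -0.8 -18.2 182.6]
[0,-20,183] shift cm [ 0.08  0.18 -0.04] world [ 0.519 -0.15   0.183]
```

Scaled: 0.2 cm / 40 = 0.005, 0.1 cm / 40 = 0.0025.

Emit:
drive_tool([
  [0,0.0025,0,0,0,0],
  [0,0.005,0,0,0,0],
  [0,0.005,0,0,0,0],
])

```text
time: 11.02
tool_pos: [0.5184, -0.1499, 0.3727]
eef_rot: [180.0, 0.0, 10.2]
ft_force: [-1.8, 2.5, -0.4]
gripper_width: 0.0005
grasp_force: 1.3
```

Scaled: -5.5 cm / 40 = -0.1375, -2.5 cm / 40 = -0.0625.

Emit:
drive_tool([
  [0,-0.0125,0,0,0,0],
  [0,-0.0375,0,0,0,0],
  [0,-0.0625,0,0,0,0],
  [-0.0175,-0.0675,0,0,0,0],
  [-0.055,-0.0675,0,0,0,0],
  [-0.095,-0.0675,0,0,0,0],
  [-0.1275,-0.0675,0,0,0,0],
  [-0.1375,-0.0625,0,0,0,0],
  [-0.1375,-0.025,0,0,0,0],
  [-0.1375,0.025,0,0,0,0],
  [-0.1375,0.065,0,0,0,0],
  [-0.1375,0.0725,0,0,0,0],
])

```text
time: 12.02
tool_pos: [0.4698, -0.1898, 0.3729]
eef_rot: [179.9, -0.1, 10.1]
ft_force: [-1.2, 0.8, -0.1]
gripper_width: 0.0006
grasp_force: 0.0
```

```bash
python3 w.py [-30,-49.5,183] [30,-49.5,183]; python3 k.py s6
```

```text
t 12.0167 w 0.0005594864609414382 rot [ 1.79929388e+02 -5.39383162e-02  1.01306281e+01] F_tt [-1.1  1.  -0.1]
tip in turntable mm [-55.3 -51.1 182.9]
[-30,-49.5,183] shift cm [ 2.53 -0.17 -0.01] world [ 0.495 -0.184  0.183]
[30,-49.5,183] shift cm [ 8.53 -0.17 -0.  ] world [ 0.554 -0.173  0.183]
knob tt 0.65 [-18.4319934  -70.22997122] [ 19.76348971 -35.38978164] 492 0.23392535904038636 ((0.7051487565040588, -50.34967041015625), 19.9139347076416)
```

The knob is now at (0.7, -50.3), centred in the right column. Next I'll push it forward into slot three.

Scaled: 4.7 cm / 40 = 0.1175, 4.3 cm / 40 = 0.1075.

Emit:
drive_tool([
  [0.025,0,0,0,0,0],
  [0.045,0,0,0,0,0],
  [0.0575,0,0,0,0,0],
  [0.0675,0,0,0,0,0],
  [0.0775,0,0,0,0,0],
  [0.0875,0,0,0,0,0],
  [0.0975,0,0,0,0,0],
  [0.1075,0,0,0,0,0],
  [0.1175,0,0,0,0,0],
])

```text
time: 12.87
tool_pos: [0.5159, -0.1797, 0.3727]
eef_rot: [180.0, 0.0, 10.2]
ft_force: [-2.1, -0.2, 2.6]
gripper_width: 0.0006
grasp_force: 1.6
```

Scaled: 2.8 cm / 40 = 0.07, 2.6 cm / 40 = 0.065.

Emit:
drive_tool([
  [0.01,0,0,0,0,0],
  [0.02,0,0,0,0,0],
  [0.03,0,0,0,0,0],
  [0.04,0,0,0,0,0],
  [0.05,0,0,0,0,0],
  [0.0575,0,0,0,0,0],
  [0.065,0,0,0,0,0],
  [0.07,0,0,0,0,0],
])

```text
time: 13.53
tool_pos: [0.5435, -0.1748, 0.3726]
eef_rot: [-180.0, 0.0, 10.2]
ft_force: [-3.0, -0.2, -2.0]
gripper_width: 0.0005
grasp_force: 1.5
```

```bash
python3 w.py [30,-49.5,183]
```

```text
t 13.5333 w 0.0005006622967760428 rot [-1.79997896e+02  1.04676644e-02  1.01931639e+01] F_tt [-3.   0.3 -2. ]
tip in turntable mm [ 19.7 -49.2 182.6]
[30,-49.5,183] shift cm [ 1.03  0.03 -0.04] world [ 0.554 -0.173  0.183]
```

Emit:
drive_tool([
  [0.005,0,0,0,0,0],
  [0.01,0,0,0,0,0],
  [0.015,0,0,0,0,0],
  [0.02,0,0,0,0,0],
  [0.0225,0,0,0,0,0],
  [0.025,0,0,0,0,0],
])

```text
time: 14.03
tool_pos: [0.5531, -0.1731, 0.3727]
eef_rot: [180.0, 0.0, 10.2]
ft_force: [-3.3, -0.4, -2.4]
gripper_width: 0.0004
grasp_force: 1.5
```

Scaled: 0.2 cm / 40 = 0.005, 0.1 cm / 40 = 0.0025.

Emit:
drive_tool([
  [0.0025,0,0,0,0,0],
  [0.005,0,0,0,0,0],
  [0.005,0,0,0,0,0],
])

```text
time: 14.28
tool_pos: [0.5551, -0.1728, 0.3728]
eef_rot: [180.0, -0.0, 10.2]
ft_force: [-2.7, -0.3, -1.8]
gripper_width: 0.0006
grasp_force: 1.4
```

```bash
python3 w.py; python3 k.py s7
```

```text
t 14.2833 w 0.0006491466930658219 rot [ 1.79990529e+02 -8.00694341e-03  1.01858874e+01] F_tt [-2.7  0.1 -1.8]
tip in turntable mm [ 31.5 -49.2 182.8]
knob tt 0.65 [ 41.91521373 -68.02396885] [ 85.33978736 -29.61661094] 497 0.22514399918140754 ((63.62750244140625, -47.171756744384766), 21.715702056884766)
```

Scaled: 0.2 cm / 40 = 0.005, 0.1 cm / 40 = 0.0025.

Emit:
drive_tool([
  [0.0025,0,0,0,0,0],
  [0.005,0,0,0,0,0],
  [0.005,0,0,0,0,0],
])

```text
time: 14.63
tool_pos: [0.5569, -0.1724, 0.3726]
eef_rot: [-180.0, 0.1, 10.2]
ft_force: [-5.0, -0.5, -1.8]
gripper_width: 0.0004
grasp_force: 2.5
```

Scaled: 0.15 cm / 40 = 0.0038, 0.1 cm / 40 = 0.0025.

Emit:
drive_tool([
  [0.0025,0,0,0,0,0],
  [0.0038,0,0,0,0,0],
  [0.0038,0,0,0,0,0],
])

```text
time: 14.88
tool_pos: [0.5579, -0.1722, 0.3724]
eef_rot: [-180.0, 0.1, 10.2]
ft_force: [-8.2, -2.4, -1.0]
gripper_width: 0.0006
grasp_force: 4.4
```

Scaled: 0.1 cm / 40 = 0.0025.

Emit:
drive_tool([
  [0.0025,0,0,0,0,0],
  [0.0025,0,0,0,0,0],
])

```text
time: 15.05
tool_pos: [0.5586, -0.1721, 0.3723]
eef_rot: [-180.0, 0.2, 10.2]
ft_force: [-12.5, -2.7, -0.7]
gripper_width: 0.0009
grasp_force: 6.0
```

Scaled: -11.5 cm / 40 = -0.2875, -11 cm / 40 = -0.275.

Emit:
drive_tool([
  [-0.0125,0,0,0,0,0],
  [-0.0375,0,0,0,0,0],
  [-0.075,0,0,0,0,0],
  [-0.125,0,-0.0125,0,0,0],
  [-0.175,0,-0.05,0,0,0],
  [-0.2125,0,-0.1,0,0,0],
  [-0.25,0,-0.15,0,0,0],
  [-0.275,0,-0.2,0,0,0],
  [-0.2875,0,-0.225,0,0,0],
  [-0.2875,0,-0.225,0,0,0],
])

```text
time: 15.88
tool_pos: [0.4454, -0.1924, 0.465]
eef_rot: [179.8, -0.2, 10.1]
ft_force: [0.0, 0.8, 0.3]
gripper_width: 0.0006
grasp_force: 0.0
```

```bash
python3 w.py; python3 k.py s8
```

```text
t 15.8833 w 0.0005504385177974905 rot [179.80804366  -0.22903893  10.14557006] F_tt [0.2 0.7 0.3]
tip in turntable mm [-79.2 -49.8 275. ]
```

View pics/s8.png

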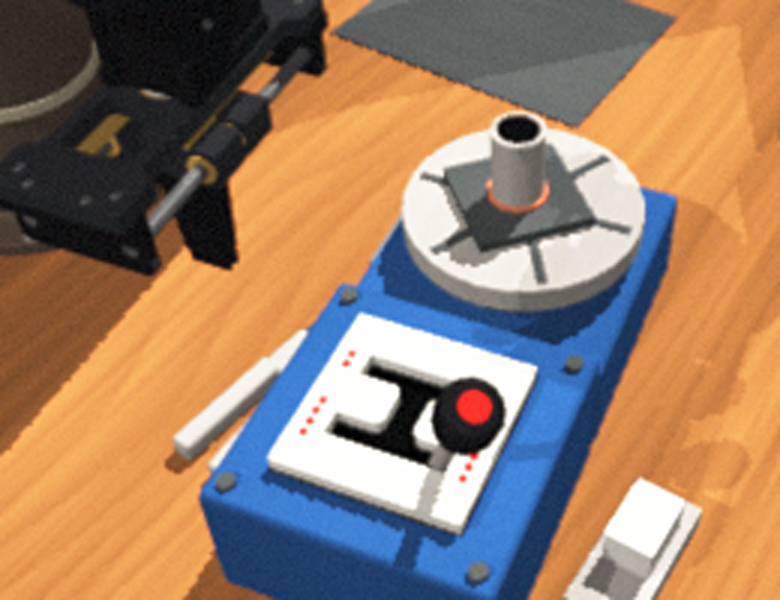

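The stem, at about (442,460), stands at the front end of the right column beside the three dots, with the knob at (468,415) and the gripper clear. I'll check the depth numerically and hand in.

Run:
```python
from h import *
im,d,W=cloud('side')
Y=np.radians(10.2);c,s=np.cos(Y),np.sin(Y)
p=(W[...,:2]-[.5154,-.1299])@np.array([[c,-s],[s,c]])*1000
m=(W[...,2]>.197)&(W[...,2]<.24)&(p[...,0]>0)&(abs(p[...,1])<110)&(p[...,0]<110)
q=p[m]; print(len(q),q.min(0),q.max(0),W[m][:,2].max(),cv2.minEnclosingCircle(q.astype(np.float32)))
red=m&(im[...,2]>150)&(im[...,1]<90); print('cap',np.median(p[red],0),np.median(W[red][:,2]), 'expect x',218*np.sin(.32))
print(get_obs()['joint_vel'])
```

```text
489 [ 42.84392419 -66.65984923] [ 86.5640508  -28.32633432] 0.22617589396792187 ((64.6856918334961, -46.22178649902344), 21.87847137451172)
cap [ 69.95434785 -49.21964718] 0.21950178931447634 expect x 68.57551021431367
[ 0.21702827  0.90902259  0.06401717 -0.14278959  0.25399951 -0.05264915]
```

Cap at x 70 mm against 68.6 mm expected at the stop, so the lever is fully home.

Scaled: -2 cm / 40 = -0.05, -1 cm / 40 = -0.025.

Emit:
drive_tool([
  [-0.0125,0,-0.025,0,0,0],
  [-0.025,0,-0.05,0,0,0],
  [-0.025,0,-0.05,0,0,0],
  [-0.025,0,-0.05,0,0,0],
  [-0.025,0,-0.05,0,0,0],
])

```text
time: 16.45
tool_pos: [0.4364, -0.194, 0.4827]
eef_rot: [180.0, -0.0, 10.2]
ft_force: [-0.1, -0.1, 0.1]
gripper_width: 0.0002
grasp_force: 0.0
```

```bash
python3 -c "
from bench import *
print(job_done())"
```

```text
the job is handed in; nothing more can be done
None
```

The gear lever is fully home in third, moved only by gentle pushes with closed fingers (highest force read about 13 N); the arm is clear of everything and the job was handed in at about 16.5 s.

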